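# Zero the paint gauge and hold it square on the marked spot

## Robot

A 6-joint arm with a two-finger parallel gripper is mounted at the origin on a cart in front of the work surface, level with it; the furniture and walls round the work are solid. World frame = base frame: x ahead of the robot, y to its left, z up, the work surface at z = 0. Lengths are in m, angles in degrees, forces in N, time in s.
With the tool pointing down it reaches from about 0.4 to 0.825 m from the base axis. Payload 7 kg.
Tool frame: the origin (TCP) lies midway between the tips of the shut fingers; the grasp point (between the pads) lies 19 mm behind it (hold_point_z is the distance from the TCP to the grasp point, in m); z points along the fingers, y is the line along which they close (so a half turn about z gives the same grasp; the last joint's range is limited). The gripper opens to 88 mm and grips with 3 to 60 N. Pads are 19 mm wide; open, the fingers measure 130 mm over their backs; the gripper's body (78 mm by 193 mm) begins 47 mm behind the grasp point.
Start: joints at [16.507, 20.546, 0.682, 0, -70.136, -16.507], TCP at [0.675, -0, 0.227] pointing down, gripper open.
Joint ranges: [-176.03, 176.03], [-82.01, 121.73], [-58.28, 71.71], [-173.87, 95.51], [-174.79, -0.11], [-173.66, 173.66]. Speed limits (degrees/s): [136.94, 136.94, 172.46, 180, 180, 180].

## Interface

Orientations are given as [roll, pitch, yaw] about the fixed x, y, z axes, in that order (R = Rz(yaw) Ry(pitch) Rx(roll)).
In Python, from plant import get_state, capture, close_job, hold_point_z gives the robot as it stands.
- The arm moves only by the shell command python3 -m inch 'ROWS' [FORCE]. ROWS is text: rows parted by semicolons, each of 5 numbers parted by spaces: the shift along the tool's x, y, z normalised to -1 to 1, where 1 is 0.15 m, then the turn about the tool's z normalised to -1 to 1, where 1 is 360 degrees, then the opening, from 0 (shut) to 1 (fully open). In form: tx ty tz spin grip; .... A call has exactly 8 rows; each row shifts and turns the commanded pose from where the row before left it, along the tool's axes as they then stand; what a row does not reach is not made up. A row lasts 1/8 s, in which the tool goes at most 62.5 mm and 10.7 degrees, less where a joint would pass 70% of its speed; a pose out of reach is approached as far as the arm can. A call with a number of a shift or a turn outside -1 to 1 is refused whole. A call with a gripper value outside its range is refused whole. The fingers move at their own pace and stop on an object; FORCE is the grip in N (left out, the last holds). Time passes only in rows, so rows that do not move let the fingers close, or fill a call up. It gives the time, the measured TCP pose, the force, the opening and the grip force at its end, in the units of the state.
- get_state(): the state, without advancing time (a new reading comes with each control period).
- capture(name): name is "scene" or "side" or "wrist"; returns a dict with "color" (420x560x3 uint8, blue, green, red), "mtx" (3x3 intrinsics, pixels), "R" (3x3) and "t" (3): a world point X has camera coordinates R X + t. Camera axes: x right, y down, z forward; pixel columns grow to the right and rows downward; lengths in m; the calibration is good to about 2 mm. A picture is of the moment at which its call begins. There is no depth.
- close_job(): hands the job in; it is judged then, once.
The state is a dict: "time_s": time; "joints": joint angles; "qd": joint speeds; "joint_torque": joint torques, N m; "tcp_pos": TCP position; "eef_rot": TCP orientation; "contact_force": force on the tool from outside, world axes, zero at the start; "moment": the same for the moment, N m; "gripper_width": finger opening in m; "gripper_force": force on a finger pad.
Only numpy, scipy, OpenCV 4.12 (cv2) and the standard library are available. Lean on these libraries where they do the work, as an engineer would, in place of code of your own. Each camera call takes 0.05 s, during which the arm holds its last target. There are 200 camera calls.

## Task

Take the yellow paint-thickness gauge out of its blue holder and zero it: press its spring tip, gauge upright, onto the bare steel disc of the zero plate for about a second, the tip going roughly half way in. Then hold the gauge square to the tilted red sample panel with its tip inside the white ring, again pressed gently about half way in without bottoming, and finish while still holding it there. Do not shift the panel's tilt, and leave the things lying about alone.

Things in the scene. Friction and masses are not known exactly. Their poses are not given: they have to be found in the camera images.
- gauge: loose round pen-like paint gauge, 0.1 to 0.17 kg, standing tip down in the holder. Origin: centre of the nose's end face; +z runs up the axis to the tail. Aluminium nose z 0 to 35 mm, diameter 21; black collar to z 41, diameter 32, resting on the holder's rim; yellow grip z 41 to 87, diameter 24 (grasp here from above, any yaw); black tail to z 94. The spring tip reaches z = -14 mm.
- plunger (a joint): how far the gauge's spring tip is pushed in, m: 0 fully out, 0.012 bottomed; half way is 0.006. Spring: 1 N to start moving, 2.5 N half way, 4 N at the bottom.
- gauge_tip (a point): the end of the gauge's spring tip (brass, round, 6 mm diameter), on the gauge's axis; 14 mm beyond the nose when fully out. Axes as the gauge.
- holder: fixed gauge holder: dark round foot, diameter 64, 8 mm high, with an upright blue tube, outer diameter 38, bore 24 mm, rim 64 mm above the surface. Origin: centre of the underside, z up. The gauge's nose (35 mm, plus tip) stands in the bore: lift it about 55 mm straight up to clear the rim.
- zero_plate: fixed zero plate: black rubber puck, diameter 56, 14 mm high, with a bare steel disc on it, diameter 42, 6 mm thick. Origin: centre of the underside, z up.
- zero_top (a point): centre of the steel disc's top face, 20 mm above the surface.
- panel: red painted sample panel, 100 (its x) x 120 (its y) x 4 mm, on a stiff friction pivot that stays put under light pressure. Origin: on the pivot, 16 mm below the middle of the painted face; +z is the outward normal of the painted face. It leans about its y axis by 0.25 to 0.5 rad so that the face looks up and towards the robot side.
- white_spot (a point): the spot to measure: on the painted face, middle of the white ring (inner diameter 18, outer 24 mm) near the panel's +y side; axes as panel, z the outward normal. The blue ring, 63 mm away to the panel's -y side, is another spot, not wanted.
- stand: grey fixed foot of the panel, 100 x 90 x 10 mm with a clevis; pivot 48 mm above the surface. Origin: centre of the underside.
- filler_cap: loose yellowed filler cap with rusty stud, 56 x 56 x 28 mm, origin centre of underside; leave alone.
- bolt: loose yellow bolt, 36 mm long, origin under its middle; leave alone.
- grey_driver: loose grey screwdriver, 148 mm long, origin under its middle; leave alone.
- bracket: loose yellow bracket, 63 x 43 x 36 mm, origin under its middle; leave alone.

How it is judged (in metres and radians):
On the way, in this order (a step that is already met when the one before it is completed fails the run):
1. the held gauge is zeroed: upright, its tip pressed part way in on the steel disc (horizontal distance between gauge_tip and zero_top below 0.018 m and angle between gauge's own z axis and vertical below 0.14 rad and contact force between gauge and zero_plate above 0.5 N and value of joint plunger between 0.002 and 0.0108 m and contact force between the fingers and gauge above 2 N and contact force between gauge and holder below 0.05 N), for 0.5 s.
2. the gauge is pressed square on the white-ringed spot of the panel (distance between gauge_tip and white_spot below 0.009 m and angle between the z axis of gauge and the z axis of panel, either way round below 0.14 rad and contact force between gauge and panel between 0.5 and 10 N and value of joint plunger between 0.002 and 0.0108 m and contact force between the fingers and gauge above 2 N and contact force between gauge and holder below 0.05 N), for 0.5 s.
At the end, for the whole second after the job is handed in: the fingers hold the gauge, still, clear of its holder, its tip within 9 mm of the middle of the white ring, its axis within 8 degrees of the panel's normal, the tip pressed 2 to 10.8 mm in (of 12) and the force on the panel 0.5 to 10 N (all of step 2 and linear speed of gauge below 0.02 m/s); the arm keeps its last pose, push and grip.
It fails at once if the gauge is pressed hard (over 20 N) on the panel or the zero plate (contact force between gauge and panel above 20 N or contact force between gauge and zero_plate above 20 N).
It fails at once if the panel's tilt is shifted (marked spot moved over 5 mm) (distance of white_spot from where it was at the start of the episode above 0.005 m).
It fails at once if a thing lying about is disturbed (cap, bolt, screwdriver or bracket moved over 20 mm) (distance of any of filler_cap, bolt, grey_driver, bracket from where it was at the start of the episode above 0.02 m).
It also fails if it takes over 45 s, if anything falls off the work surface, if the arm or the gripper's body presses on something with over 40 N, if the wrist force passes 120 N, or if a joint passes its speed limit or range.

## Working session

There is one attempt and no reset: what is moved stays moved. The work goes in short steps, Python scripts to look and compute and a shell command to move; the robot and the scene stay as the last step left them, time stands still between calls to the robot, and variables do not carry over. Pictures are saved under pics/ and viewed, at most 10 in all, crops included, and the job is handed in when it is done.

```bash
ls; mkdir -p pics
cat > h.py <<'E'
import numpy as np,cv2
from plant import *
def snap(n,f):
    c=capture(n); cv2.imwrite('pics/'+f+'.png',c['color']); np.savez('pics/'+f,**c); return c
def proj(c,X):
    p=c['mtx']@(c['R']@np.array(X,float)+c['t']); return p[:2]/p[2]
def ray(c,uv):
    d=c['R'].T@np.linalg.solve(c['mtx'],[uv[0],uv[1],1]); return -c['R'].T@c['t'],d
def onz(c,uv,z):
    o,d=ray(c,uv); return o+d*(z-o[2])/d[2]
def tri(c1,u1,c2,u2):
    (a,d),(b,e)=ray(c1,u1),ray(c2,u2); d=d/np.linalg.norm(d); e=e/np.linalg.norm(e)
    s=np.linalg.lstsq(np.c_[d,-e],b-a,rcond=None)[0]; P,Q=a+s[0]*d,b+s[1]*e
    return (P+Q)/2,np.linalg.norm(P-Q)
def load(f): return dict(np.load('pics/'+f+'.npz'))
E
python3 - <<'E'
from h import *
print(get_state(),hold_point_z)
for n in("scene","side","wrist"):
    c=snap(n,n+'0'); print(n,-c['R'].T@c['t'],c['R'][2])
E
```

```text
pics
{'time_s': 0.0, 'joints': array([ 1.65065267e+01,  2.05927247e+01,  6.34553737e-01, -2.10853813e-02,
       -7.01373687e+01, -1.65076979e+01]), 'qd': array([-0.01889066,  0.02906339,  0.00965185, -0.06296085,  0.02387045,
        0.06819671]), 'joint_torque': array([-8.00930356e-04, -5.82726967e+01,  2.93058443e+01,  6.99745238e+00,
        6.93249181e-03, -2.06530804e-04]), 'tcp_pos': array([ 6.74504852e-01, -2.68499659e-05,  2.25611038e-01]), 'eef_rot': array([ 1.79902766e+02, -8.14524189e-03, -9.00083449e+01]), 'contact_force': array([ 0.43784274, -0.71382592,  0.3006239 ]), 'moment': array([-0.01319621,  0.00761426, -0.03981489]), 'gripper_force': 0.0, 'gripper_width': 0.08757167660799232} 0.0188
scene [0.10254976 0.61958017 0.76909841] [ 0.44862641 -0.51567988 -0.7299374 ]
side [0.51585761 0.78874222 0.65412228] [-0.00451469 -0.74810668 -0.66356312]
wrist [ 0.67476378 -0.07617322  0.38530085] [-0.00173797  0.28413527 -0.95878263]
```

View pics/scene0.png

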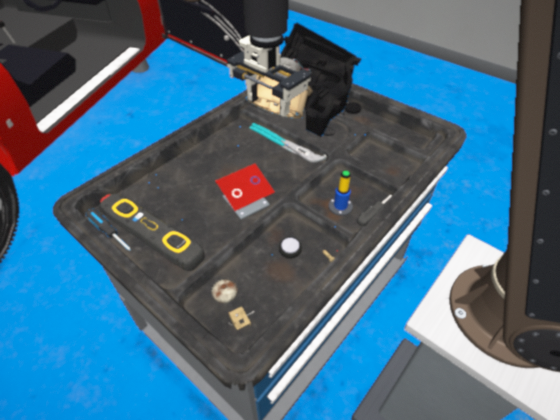

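View pics/side0.png

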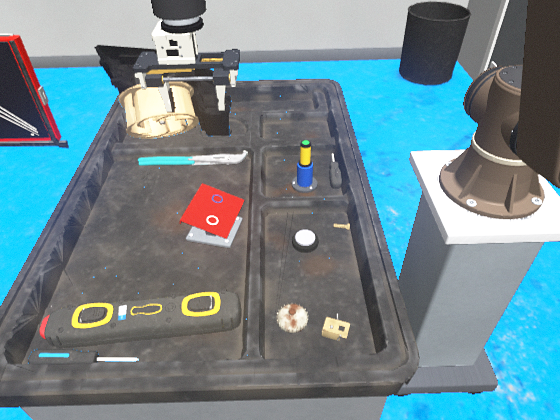

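Run:
```python
from h import *
g=[]
for n in('scene0','side0'):
    im=load(n)['color']; x,y,w,h=(190,120,220,160) if n[1]=='c' else (165,110,200,160)
    g.append(cv2.resize(im[y:y+h,x:x+w],(800,582 if w==220 else 640),interpolation=3)[:582])
    cv2.imwrite('pics/z_%s.png'%n,g[-1])
```

```text
(no output)
```

View pics/z_side0.png

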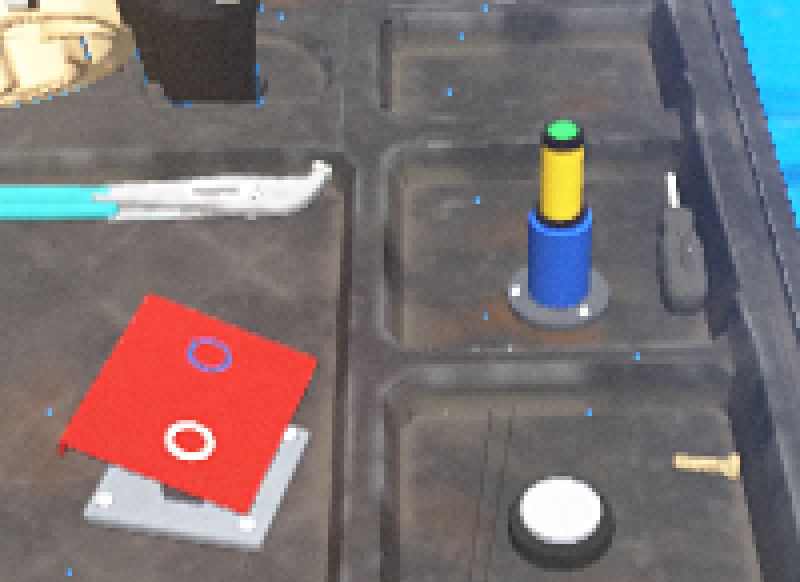

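Run:
```python
from h import *
A,B=load('scene0'),load('side0')
def blobs(c,lo,hi,box,mn=6):
    x0,y0,x1,y1=box; m=cv2.inRange(cv2.cvtColor(c['color'],cv2.COLOR_BGR2HSV),lo,hi)
    mm=np.zeros_like(m); mm[y0:y1,x0:x1]=m[y0:y1,x0:x1]
    n,l,s,ce=cv2.connectedComponentsWithStats(mm)
    return [(tuple(s[i]),ce[i].round(2)) for i in range(1,n) if s[i][4]>=mn],l
bs=(190,120,410,280);bd=(165,110,365,270)
for nm,lo,hi in(('yellow',(18,120,100),(34,255,255)),('green',(45,100,60),(80,255,255)),('red',(0,150,90),(8,255,255)),('white',(0,0,170),(179,70,255)),('blue',(105,120,60),(125,255,255)),('violet',(126,40,60),(165,255,255))):
    for c,b in((A,bs),(B,bd)): print(nm,[(list(map(int,s)),list(map(float,e))) for s,e in blobs(c,lo,hi,b)[0]])
```

```text
yellow [([339, 177, 12, 16, 150], [343.79, 184.08])]
yellow [([300, 146, 11, 19, 185], [304.91, 155.27])]
green [([342, 170, 8, 7, 43], [345.58, 173.05])]
green [([302, 140, 8, 5, 31], [305.19, 142.06])]
red [([216, 164, 59, 46, 1345], [244.39, 186.12]), ([254, 179, 3, 3, 8], [254.88, 179.88]), ([235, 191, 4, 4, 13], [236.62, 192.62])]
red [([180, 183, 64, 55, 1852], [212.17, 210.57]), ([214, 196, 7, 5, 27], [216.85, 198.11]), ([209, 218, 7, 5, 30], [212.07, 219.83])]
white [([282, 140, 43, 21, 256], [302.8, 151.22]), ([232, 189, 10, 9, 32], [236.44, 193.0]), ([382, 195, 9, 8, 24], [386.46, 198.58]), ([238, 200, 29, 17, 113], [251.09, 208.42]), ([348, 208, 62, 72, 375], [379.22, 245.32]), ([364, 225, 46, 55, 451], [387.97, 254.29]), ([282, 238, 17, 14, 196], [289.95, 244.62])]
white [([165, 110, 7, 5, 25], [167.76, 111.52]), ([173, 110, 21, 5, 62], [183.52, 111.27]), ([176, 115, 14, 3, 30], [182.57, 116.33]), ([165, 116, 17, 16, 175], [173.11, 123.55]), ([165, 127, 2, 5, 6], [165.17, 129.17]), ([165, 134, 4, 3, 6], [166.83, 135.0]), ([188, 150, 60, 15, 491], [217.82, 158.39]), ([332, 153, 3, 9, 18], [332.67, 157.39]), ([293, 181, 2, 3, 6], [293.5, 182.0]), ([310, 186, 3, 3, 7], [310.71, 187.14]), ([206, 215, 13, 10, 56], [211.88, 219.75]), ([186, 216, 56, 31, 578], [213.75, 235.02]), ([338, 224, 6, 2, 7], [340.14, 224.43]), ([295, 229, 20, 17, 264], [304.77, 237.09])]
blue [([334, 188, 17, 22, 247], [341.11, 199.55])]
blue [([297, 162, 16, 25, 323], [304.35, 175.02])]
violet []
violet [([301, 144, 9, 2, 9], [305.0, 144.67]), ([212, 195, 10, 3, 11], [216.18, 195.55]), ([213, 199, 6, 4, 8], [215.5, 201.12])]
```

```bash
cat >> h.py <<'E'
def redquad(c,box):
    x0,y0,x1,y1=box; h=cv2.cvtColor(c['color'],cv2.COLOR_BGR2HSV); m=cv2.inRange(h,(0,150,70),(8,255,255))|cv2.inRange(h,(172,150,70),(179,255,255))
    mm=np.zeros_like(m); mm[y0:y1,x0:x1]=m[y0:y1,x0:x1]
    k=max(cv2.findContours(mm,0,1)[0],key=cv2.contourArea); hull=cv2.convexHull(k)
    return cv2.approxPolyN(hull,4).reshape(-1,2)
E
python3 - <<'E'
from h import *
A,B=load('scene0'),load('side0')
for n,u,v in(('green',(345.6,173.05),(305.2,142.06)),('yel',(343.8,184.1),(304.9,155.3)),('ring',(236.5,192.8),(212,219.8)),('bluering',(254.9,179.9),(216.85,198.1)),('zero',(289.95,244.6),(304.8,237.1))):
    P,e=tri(A,u,B,v); print(n,P.round(4),round(e,4))
for c,u in((A,(289.95,244.6)),(B,(304.8,237.1))): print('zero',onz(c,u,.02).round(4))
for c,u in((A,(345.6,173.05)),(B,(305.2,142.06))): print('green',onz(c,u,.123).round(4))
qa,qb=redquad(A,(190,120,410,280)),redquad(B,(165,110,365,270)); print(qa.tolist(),qb.tolist())
E
```

```text
green [ 0.4443 -0.0256  0.123 ] 0.001
yel [ 0.4439 -0.0249  0.0868] 0.0018
ring [0.6459 0.1569 0.0613] 0.0003
bluering [0.6408 0.0933 0.0646] 0.001
zero [0.4567 0.1701 0.0178] 0.0011
zero [0.4561 0.1708 0.02  ]
zero [0.4567 0.173  0.02  ]
green [ 0.4438 -0.0249  0.123 ]
green [ 0.4444 -0.0264  0.123 ]
[[275, 192], [234, 210], [214, 180], [255, 163]] [[244, 200], [226, 238], [177, 222], [202, 183]]
```

Run:
```python
from h import *
A,B=load('scene0'),load('side0')
P=[tri(A,a,B,b) for a,b in zip([[275, 192], [234, 210], [214, 180], [255, 163]],[[244, 200], [226, 238], [180.5, 222], [202, 183]])]
for p,e in P: print(p.round(4),round(e,4))
p=np.array([q for q,_ in P]); print(np.linalg.norm(p-np.roll(p,-1,0),axis=1))
Y=(p[1]-p[0]+p[2]-p[3]);X=(p[2]-p[1]+p[3]-p[0]);n=np.cross(X,Y);n/=np.linalg.norm(n);print(n,np.degrees(np.arccos(n[2])),np.degrees(np.arctan2(n[1],-n[0])),np.degrees(np.arctan2(-Y[0],Y[1])), p.mean(0))
```

```text
[0.5847 0.0776 0.0439] 0.0005
[0.6162 0.1969 0.0493] 0.0015
[0.7052 0.1768 0.08  ] 0.0055
[0.6755 0.055  0.0775] 0.0003
[0.12348099 0.09633235 0.12538616 0.0993698 ]
[-0.32563755  0.05173993  0.94407794] 19.251924812611502 9.028148272794922 -14.237314856404549 [0.6454044  0.12655848 0.06269837]
```

```bash
python3 -m inch '0 0 0 0 1;0 0 0 0 1;0 0 0 0 1;0 0 0 0 1;0 0 0 0 1;0 0 0 0 1;0 0 0 0 1;0 0 0.05 0.0 1' 40
python3 - <<'E'
from h import *
print(get_state())
E
```

```text
time_s: 1.15
tcp_pos: [0.6753, 0.0, 0.2194]
eef_rot: [-179.9, 0.0, -90.0]
contact_force: [0.2, 0.2, -0.2]
gripper_width: 0.0881
gripper_force: 0.0
{'time_s': 1.15, 'joints': array([ 1.65065641e+01,  2.07723967e+01,  7.05666590e-02,  9.52984599e-03,
       -6.92281620e+01, -1.65073577e+01]), 'qd': array([ 4.97538439e-02,  2.39908607e+00, -5.94135059e+00, -3.56832083e-01,
        7.49925604e+00, -4.24611429e-03]), 'joint_torque': array([-1.24335711e-02, -5.88351023e+01,  2.96895415e+01,  7.02709928e+00,
       -3.20171546e-01, -5.58702959e-04]), 'tcp_pos': array([6.75327767e-01, 1.96513908e-05, 2.19398323e-01]), 'eef_rot': array([-1.79930345e+02,  1.13447633e-02, -8.99974124e+01]), 'contact_force': array([ 0.24634469,  0.20078096, -0.19688629]), 'moment': array([-0.00103781, -0.00188521,  0.02764475]), 'gripper_force': 0.0, 'gripper_width': 0.0880860421721588}
```

```bash
cat >> h.py <<'E'
def need(tgt,yaw=None):
    s=get_state(); r,p,y=np.radians(s['eef_rot']); R=cv2.Rodrigues(np.array([0,0,y]))[0]@cv2.Rodrigues(np.array([0,p,0.]))[0]@cv2.Rodrigues(np.array([r,0,0.]))[0]
    print('t',s['time_s'],'tcp',s['tcp_pos'].round(4),'rot',s['eef_rot'].round(2),'shift units',(R.T@(np.array(tgt)-s['tcp_pos'])/.15).round(3), 'spin',None if yaw is None else round(-(yaw-s['eef_rot'][2])/360,4))
E
python3 -m inch '0.034 0.3 0 0 1;0.034 0.3 0 0 1;0.034 0.3 0 0 1;0.034 0.3 0 0 1;0.034 0.3 0 0 1;0 0 0 -0.027 1;0 0 0 -0.027 1;0 0 0 -0.027 1'
python3 -c "
from h import *
need([.4442,-.0255,.074],-12)"
```

```text
time_s: 2.15
tcp_pos: [0.4497, -0.0255, 0.2189]
eef_rot: [-180.0, 0.0, -60.5]
contact_force: [-0.2, 0.8, 0.6]
gripper_width: 0.0877
gripper_force: 0.0
t 2.15 tcp [ 0.4497 -0.0255  0.2189] rot [-179.98    0.    -60.52] shift units [-0.018  0.032  0.966] spin -0.1348
```

```bash
python3 -m inch '0 0 0 -0.027 1;0 0 0 -0.027 1;0 0 0 -0.027 1;0 0 0 -0.027 1;0 0 0 -0.027 1;0 0 0 0 1;0 0 0 0 1;0 0 0 0 1'
python3 - <<'E'
from h import *
need([.4442,-.0255,.074],-12)
c=snap('wrist','w1')
print(proj(c,[.4442,-.0255,.123]),-c['R'].T@c['t'])
h=cv2.cvtColor(c['color'],cv2.COLOR_BGR2HSV);m=cv2.inRange(h,(45,100,60),(80,255,255));M=cv2.moments(m)
u=(M['m10']/M['m00'],M['m01']/M['m00']);print(u,M['m00']/255,onz(c,u,.123))
E
```

```text
time_s: 3.15
tcp_pos: [0.45, -0.0255, 0.219]
eef_rot: [-180.0, -0.0, -12.4]
contact_force: [-0.0, 0.0, -0.7]
gripper_width: 0.0875
gripper_force: 0.0
t 3.15 tcp [ 0.45   -0.0255  0.219 ] rot [-180.     -0.    -12.36] shift units [-0.038  0.008  0.967] spin -0.001
[280.22390474 223.65930128] [ 0.52509355 -0.04121352  0.37856373]
(279.6, 224.05714285714285) 105.0 [ 0.44398534 -0.02495454  0.123     ]
```

View pics/w1.png

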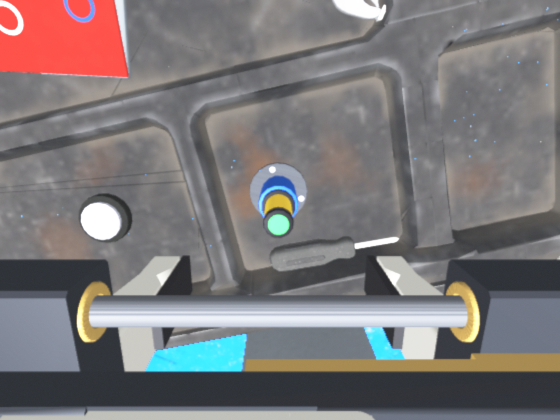

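```bash
python3 -m inch '-0.04 0.005 0.1 0 1;0 0 0.17 0 1;0 0 0.17 0 1;0 0 0.17 0 1;0 0 0.17 0 1;0 0 0.12 0 1;0 0 0.067 0 1;0 0 0 0 0.6' 30
python3 -c "
from h import *
need([.4442,-.0255,.074],-12)"
python3 -m inch '0 0 0 0 0;0 0 0 0 0;0 0 0 0 0;0 0 0 0 0;0 0 0 0 0;0 0 0 0 0;0 0 0 0 0;0 0 0 0 0' 30
```

```text
time_s: 4.2
tcp_pos: [0.4432, -0.0252, 0.0733]
eef_rot: [179.9, 0.1, -12.3]
contact_force: [0.3, -0.1, -0.2]
gripper_width: 0.0823
gripper_force: 0.0
t 4.2 tcp [ 0.4432 -0.0252  0.0733] rot [ 1.7995e+02  8.0000e-02 -1.2260e+01] shift units [ 0.007  0.001 -0.005] spin -0.0007
time_s: 5.2
tcp_pos: [0.444, -0.025, 0.074]
eef_rot: [180.0, -0.0, -12.2]
contact_force: [0.5, 1.0, -0.1]
gripper_width: 0.0237
gripper_force: 30.0
```

```bash
python3 -m inch '0 0 -0.06 0 0;0 0 -0.13 0 0;0 0 -0.13 0 0;0 0 -0.13 0 0;0 0 0 0 0;0 0 0 0 0;0 0 0 0 0;0 0 0 0 0' 30
python3 -c "
from h import *
need([.4565,.1715,.09],-12)
c=snap('side','s1')
h=cv2.cvtColor(c['color'],cv2.COLOR_BGR2HSV);
cv2.imwrite('pics/s1z.png',cv2.resize(c['color'][80:220,220:400],(720,560),interpolation=3))"
```

```text
time_s: 6.2
tcp_pos: [0.4436, -0.0251, 0.1409]
eef_rot: [180.0, 0.1, -12.2]
contact_force: [0.7, 0.2, -1.9]
gripper_width: 0.0235
gripper_force: 30.0
t 6.2 tcp [ 0.4436 -0.0251  0.1409] rot [ 1.7996e+02  6.0000e-02 -1.2240e+01] shift units [-0.193 -1.299  0.339] spin -0.0007
```

View pics/s1z.png

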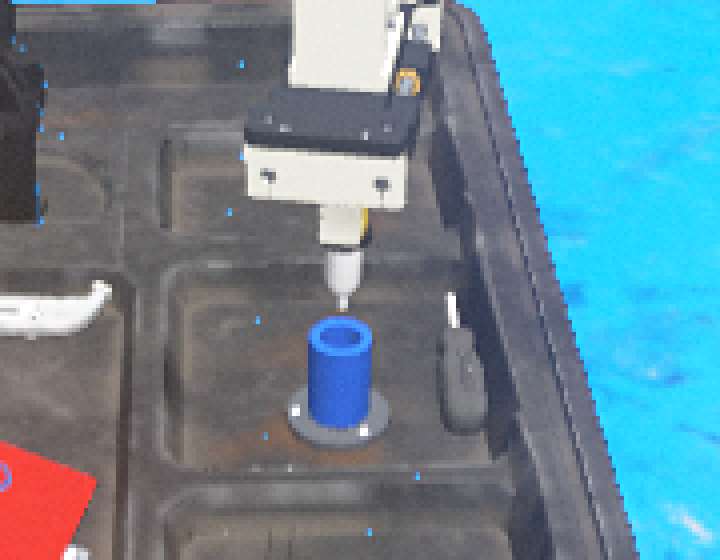

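```bash
python3 -m inch '-0.032 -0.217 0 0 0;-0.032 -0.217 0 0 0;-0.032 -0.217 0 0 0;-0.032 -0.217 0 0 0;-0.032 -0.217 0 0 0;-0.033 -0.214 0 0 0;0 0 0.15 0 0;0 0 0.15 0 0' 30
python3 -m inch '0 0 0.05 0 0;0 0 0 0 0;0 0 0.03 0 0;0 0 0 0 0;0 0 0.03 0 0;0 0 0 0 0;0 0 0 0 0;0 0 0 0 0'
python3 -c "
from h import *
need([.4565,.1715,.073],-12)"
```

```text
time_s: 7.25
tcp_pos: [0.4569, 0.1721, 0.0958]
eef_rot: [-180.0, 0.0, -12.2]
contact_force: [-0.0, -1.0, -1.7]
gripper_width: 0.0234
gripper_force: 30.0
time_s: 8.25
tcp_pos: [0.457, 0.1716, 0.0801]
eef_rot: [-180.0, -0.0, -12.2]
contact_force: [0.3, -0.3, -1.5]
gripper_width: 0.0236
gripper_force: 30.0
t 8.25 tcp [0.457  0.1716 0.0801] rot [-1.7999e+02 -1.0000e-02 -1.2240e+01] shift units [-0.003  0.001  0.047] spin -0.0007
```

```bash
python3 -m inch '0 0 0.015 0 0;0 0 0.015 0 0;0 0 0.015 0 0;0 0 0 0 0;0 0 0 0 0;0 0 0 0 0;0 0 0 0 0;0 0 0 0 0'
python3 -c "
from h import *
need([.4565,.1715,.073],-12)"
```

```text
time_s: 9.25
tcp_pos: [0.4571, 0.1717, 0.0733]
eef_rot: [-180.0, -0.0, -12.2]
contact_force: [1.0, 0.7, 1.4]
gripper_width: 0.0235
gripper_force: 30.0
t 9.25 tcp [0.4571 0.1717 0.0733] rot [-1.7999e+02 -1.0000e-02 -1.2240e+01] shift units [-0.003  0.002  0.002] spin -0.0007
```

```bash
python3 -m inch '0 0 0 0 0;0 0 0 0 0;0 0 0 0 0;0 0 0 0 0;0 0 -0.05 0 0;0 0 -0.1 0 0;0 0 -0.15 0 0;0 0 -0.2 0 0'
python3 -m inch '0 0 -0.2 0 0;0 0 -0.2 0 0;0 0 -0.1 0 0;0 0 0 0 0;0 0 0 0 0;0 0 0 0 0;0 0 0 0 0;0 0 0 0 0'
python3 - <<'E'
from h import *
need([.483,-.034,.22],-12)
c=snap('wrist','w2'); print(redquad(c,(0,0,560,250)).tolist())
E
```

```text
time_s: 10.25
tcp_pos: [0.4558, 0.1707, 0.1484]
eef_rot: [179.9, 0.1, -12.3]
contact_force: [-0.2, 0.8, -1.7]
gripper_width: 0.024
gripper_force: 30.0
time_s: 11.25
tcp_pos: [0.4569, 0.1715, 0.2229]
eef_rot: [180.0, 0.0, -12.2]
contact_force: [-0.1, -0.0, -0.5]
gripper_width: 0.0234
gripper_force: 30.0
t 11.25 tcp [0.4569 0.1715 0.2229] rot [ 1.7997e+02  2.0000e-02 -1.2240e+01] shift units [0.461 1.302 0.02 ] spin -0.0007
[[352, 0], [347, 34], [210, 26], [208, 0]]
```

View pics/w2.png

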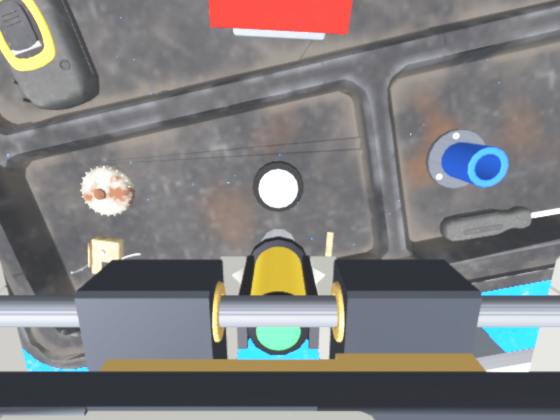

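```bash
python3 -m inch '0.2 0 0 0 0;0.2 0 0 0 0;0.2 0 0 0 0;0.2 0 0 0 0;0 0 0 0 0;0 0 0 0 0;0 0 0 0 0;0 0 0 0 0'
cat > pnp.py <<'E'
from h import *
import sys
c=snap('wrist',sys.argv[1])
q=redquad(c,(0,0,560,420)).astype(float); print(q.tolist())
i=np.argmax(q[:,1]-q[:,0]); q=np.roll(q,-i,0)  # start at near-left (low x, high y)
# refine edges: sub-pixel by intersecting line fits of red contour
h=cv2.cvtColor(c['color'],cv2.COLOR_BGR2HSV); m=cv2.inRange(h,(0,150,70),(8,255,255))|cv2.inRange(h,(172,150,70),(179,255,255))
k=max(cv2.findContours(m,0,1)[0],key=cv2.contourArea).reshape(-1,2).astype(np.float32)
L=[]
for a,b in zip(q,np.roll(q,-1,0)):
    d=(b-a)/np.linalg.norm(b-a); n=np.array([-d[1],d[0]]); s=(k-a)@d; s_=np.abs((k-a)@n)
    p=k[(s_<2.5)&(s>8)&(s<np.linalg.norm(b-a)-8)]
    vx,vy,x,y=cv2.fitLine(p,cv2.DIST_HUBER,0,.01,.01).ravel(); L.append(np.cross([x,y,1],[x+vx,y+vy,1]))
C=[]
for j in range(4):
    x=np.cross(L[j-1],L[j]); C.append(x[:2]/x[2])
C=np.array(C)
obj=np.array([[-.05,.06,0],[-.05,-.06,0],[.05,-.06,0],[.05,.06,0]])
cw=np.sign(np.cross(C[1]-C[0],C[2]-C[1])); 
if cw<0: C=C[[0,3,2,1]]   
best=[]
for o in (obj,obj[[0,3,2,1]]):
    ok,rv,tv,er=cv2.solvePnPGeneric(o,C,c['mtx'],None,flags=cv2.SOLVEPNP_IPPE)
    for r,t,e in zip(rv,tv,er):
        R=c['R'].T@cv2.Rodrigues(r)[0]; ctr=c['R'].T@(t.ravel()-c['t']); n=R[:,2]
        print('err',e,'ctr',ctr.round(4),'n',n.round(3),'tilt',np.degrees(np.arccos(n[2])).round(2),'yaw',np.degrees(np.arctan2(-n[1],-n[0])).round(1),'Y',R[:,1].round(3))
E
python3 pnp.py w3
```

```text
time_s: 12.3
tcp_pos: [0.5738, 0.1464, 0.2237]
eef_rot: [-180.0, -0.0, -12.2]
contact_force: [0.6, 0.6, -1.0]
gripper_width: 0.0233
gripper_force: 30.0
[[359.0, 58.0], [340.0, 171.0], [217.0, 164.0], [211.0, 50.0]]
err [5.65316695] ctr [0.6424 0.1296 0.1116] n [ 0.715 -0.196 -0.671] tilt 132.16 yaw 164.7 Y [-0.65   0.169 -0.741]
err [10.86859254] ctr [0.6552 0.1263 0.1207] n [-0.725  0.184 -0.664] tilt 131.58 yaw -14.2 Y [-0.638  0.183  0.748]
err [0.30554498] ctr [0.6467 0.1277 0.0614] n [-0.264  0.064  0.962] tilt 15.75 yaw -13.6 Y [0.259 0.966 0.007]
err [4.39107017] ctr [0.6508 0.127  0.0642] n [ 0.279 -0.046  0.959] tilt 16.4 yaw 170.7 Y [ 0.259  0.965 -0.029]pnp.py:19: DeprecationWarning: Arrays of 2-dimensional vectors are deprecated. Use arrays of 3-dimensional vectors instead. (deprecated in NumPy 2.0)
  cw=np.sign(np.cross(C[1]-C[0],C[2]-C[1]));
```

View pics/w3.png

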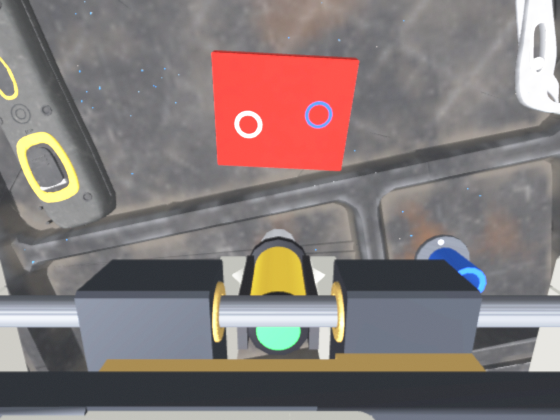

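```bash
cat > multi.py <<'E'
from h import *
def corners(c,box):
    x0,y0,x1,y1=box; h=cv2.cvtColor(c['color'],cv2.COLOR_BGR2HSV); m=cv2.inRange(h,(0,150,70),(8,255,255))|cv2.inRange(h,(172,150,70),(179,255,255))
    mm=np.zeros_like(m); mm[y0:y1,x0:x1]=m[y0:y1,x0:x1]
    k=max(cv2.findContours(mm,0,1)[0],key=cv2.contourArea); q=cv2.approxPolyN(cv2.convexHull(k),4).reshape(-1,2).astype(float); k=k.reshape(-1,2).astype(np.float32)
    L=[]
    for a,b in zip(q,np.roll(q,-1,0)):
        d=(b-a)/np.linalg.norm(b-a); s=(k-a)@d; p=k[(abs((k-a)@[-d[1],d[0]])<2.5)&(s>4)&(s<np.linalg.norm(b-a)-4)]
        vx,vy,x,y=cv2.fitLine(p,cv2.DIST_HUBER,0,.01,.01).ravel(); L.append(np.cross([x,y,1],[x+vx,y+vy,1]))
    return np.array([(lambda x:x[:2]/x[2])(np.cross(L[j-1],L[j])) for j in range(4)])
def ntri(obs):
    A=np.zeros((3,3));b=np.zeros(3)
    for c,u in obs:
        o,d=ray(c,u); d/=np.linalg.norm(d); M=(np.eye(3)-d[:,None]*d)/np.linalg.norm(o-np.array([.645,.127,.06]))**2; A+=M;b+=M@o
    return np.linalg.solve(A,b)
V=[(load('scene0'),(190,120,410,280)),(load('side0'),(165,110,365,270)),(load('w3'),(150,20,420,220))]
guess=[[.5847,.0776,.044],[.6162,.1969,.049],[.7052,.1768,.079],[.6755,.055,.0775]]
obs=[]
for c,b in V:
    C=corners(c,b); obs.append([C[np.argmin(np.linalg.norm(C-proj(c,g),axis=1))] for g in guess])
for sel in((0,1),(0,2),(1,2),(0,1,2)):
    p=np.array([ntri([(V[i][0],obs[i][j]) for i in sel]) for j in range(4)])
    X=p[2]-p[1]+p[3]-p[0];Y=p[1]-p[0]+p[2]-p[3];n=np.cross(X,Y);n/=np.linalg.norm(n)
    print(sel,'n',n.round(3),'tilt',np.degrees(np.arccos(n[2])).round(2),'yawY',np.degrees(np.arctan2(-Y[0],Y[1])).round(1),'ctr',p.mean(0).round(4),'sides',np.linalg.norm(p-np.roll(p,-1,0),axis=1).round(4),'z',p[:,2].round(4))
c=V[2][0]; h=cv2.inRange(cv2.cvtColor(c['color'],cv2.COLOR_BGR2HSV),(0,0,150),(179,90,255)); mm=np.zeros_like(h); mm[100:150,220:275]=h[100:150,220:275]; k=max(cv2.findContours(mm,0,1)[0],key=cv2.contourArea); u=cv2.fitEllipse(k)[0]; print('ring px',u)
print('ring',ntri([(V[0][0],(236.5,192.8)),(V[1][0],(212,219.8)),(c,u)]).round(4), tri(V[0][0],(236.5,192.8),c,u), tri(V[1][0],(212,219.8),c,u))
E
python3 multi.py
```

```text
(0, 1) n [-0.307  0.088  0.948] tilt 18.62 yawY -15.7 ctr [0.6464 0.1254 0.0623] sides [0.1158 0.0967 0.12   0.0986] z [0.0472 0.0463 0.0781 0.0776]
(0, 2) n [-0.265  0.05   0.963] tilt 15.62 yawY -15.1 ctr [0.6466 0.1274 0.0644] sides [0.118  0.0982 0.1197 0.0999] z [0.049  0.0532 0.0781 0.0772]
(1, 2) n [-0.283  0.063  0.957] tilt 16.86 yawY -15.1 ctr [0.6465 0.1277 0.064 ] sides [0.1187 0.099  0.1193 0.1001] z [0.0484 0.0507 0.0788 0.078 ]
(0, 1, 2) n [-0.276  0.058  0.959] tilt 16.38 yawY -15.1 ctr [0.6465 0.1275 0.0641] sides [0.1184 0.0986 0.1195 0.0999] z [0.0487 0.0517 0.0786 0.0777]
ring px (247.92869567871094, 123.9805908203125)
ring [0.6459 0.1589 0.0631] (array([0.6454148 , 0.15845898, 0.06258305]), np.float64(0.001805794675322349)) (array([0.64576659, 0.15898598, 0.06342548]), np.float64(0.0005667560705221588))
```

```bash
python3 -c "
from h import *
need([.4877,-.037,.099],-15)"
```

```text
t 12.35 tcp [0.5739 0.1464 0.2236] rot [-1.7998e+02 -2.0000e-02 -1.2210e+01] shift units [-0.303  1.317  0.83 ] spin 0.0078
```

```bash
python3 -m inch '-0.05 0.22 0 0 0;-0.05 0.22 0 0 0;-0.05 0.22 0 0 0;-0.05 0.22 0 0 0;-0.05 0.22 0 0 0;-0.05 0.217 0.15 0 0;0 0 0.2 0.0078 0;0 0 0.2 0 0' 30
python3 -m inch '0 0 0.15 0 0;0 0 0.13 0 0;0 0 0 0 0;0 0 0 0 0;0 0 0 0 0;0 0 0 0 0;0 0 0 0 0;0 0 0 0 0' 10
python3 -c "
from h import *
need([.4442+.0285*.966,-.0253-.0285*.259,.099],-15)"
```

```text
time_s: 13.35
tcp_pos: [0.4884, -0.0376, 0.1407]
eef_rot: [-179.9, -0.1, -15.1]
contact_force: [0.1, 0.5, -1.9]
gripper_width: 0.0234
gripper_force: 30.0
time_s: 14.35
tcp_pos: [0.4884, -0.0374, 0.0989]
eef_rot: [-180.0, -0.0, -15.0]
contact_force: [-0.1, 0.2, -1.6]
gripper_width: 0.0233
gripper_force: 10.0
t 14.35 tcp [ 0.4884 -0.0374  0.0989] rot [-1.7999e+02 -1.0000e-02 -1.5050e+01] shift units [-0.116 -0.001 -0.001] spin -0.0001
```

```bash
python3 -m inch '-0.06 0 0 0 0;-0.04 0 0 0 0;-0.02 0 0 0 0;-0.02 0 0 0 0;-0.02 0 0 0 0;0 0 0 0 0;0 0 0 0 0;0 0 0 0 0' 10
cat > ang.py <<'E'
# tilt of held gauge from wrist+side views: green tail top and tip; here via side view nose line
from h import *
import sys
s=get_state(); c=snap('side',sys.argv[1]); g=snap('scene',sys.argv[1]+'c'); w=snap('wrist',sys.argv[1]+'w')
need([0,0,0]); print(s['contact_force'],s['moment'])
h=cv2.inRange(cv2.cvtColor(w['color'],cv2.COLOR_BGR2HSV),(45,100,60),(80,255,255)); M=cv2.moments(h); print('green px wrist',M['m10']/M['m00'],M['m01']/M['m00'],M['m00']/255)
u=proj(c,s['tcp_pos']); x,y=int(u[0]),int(u[1]); cv2.imwrite('pics/%sz.png'%sys.argv[1],cv2.resize(c['color'][y-60:y+60,x-70:x+70],(700,600),interpolation=3))
E
python3 ang.py p1
```

```text
time_s: 15.35
tcp_pos: [0.4656, -0.031, 0.0988]
eef_rot: [-180.0, -0.0, -15.0]
contact_force: [1.5, -1.3, -0.0]
gripper_width: 0.0242
gripper_force: 10.0
t 15.5 tcp [ 0.4655 -0.0311  0.0988] rot [-1.7999e+02 -2.0000e-02 -1.5050e+01] shift units [-3.051  0.606  0.658] spin None
[ 1.46223352 -1.30986007 -0.01972163] [-0.57531573 -1.05750421 -0.02893724]
green px wrist 277.86010928961747 338.0994535519126 915.0
```

View pics/p1z.png

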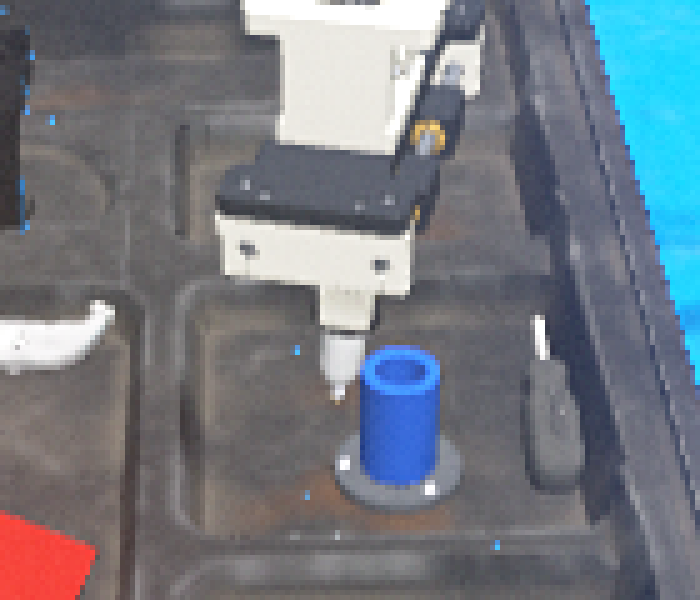

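```bash
cat > th.py <<'E'
from h import *
from scipy.optimize import least_squares
def pose(tcp,yaw,th,L): # point at distance L below grasp (gauge axis), neg for tail
    xt=np.array([np.cos(yaw),np.sin(yaw),0]); return np.array(tcp)+[0,0,.0188]+L*(np.sin(th)*xt-np.cos(th)*np.array([0,0,1]))
def solve(c,tcp,yaw,px): # tip pixel -> theta, slide
    r=least_squares(lambda q:proj(c,pose(tcp,yaw,q[0],.078+q[1]))-px,[.2,0],x_scale=[.1,.01]); return np.degrees(r.x[0]).round(1),r.x[1].round(4)
def green(w,tcp,yaw,row): # wrist green row -> theta
    return np.degrees(least_squares(lambda q:proj(w,pose(tcp,yaw,q[0],-.030))[1]-row,[.1]).x[0]).round(1)
E
python3 - <<'E'
from th import *
tcp=[.4655,-.0311,.0988];yaw=np.radians(-15);c=load('p1');u=proj(c,tcp);o=np.floor(u)-[70,60]
print(solve(c,tcp,yaw,o+np.array([337,399])/5), solve(c,tcp,yaw,o+np.array([340,399])/5))
w=load('p1w'); print([proj(w,pose(tcp,yaw,t,-.030)).round(1).tolist() for t in(0,.1,.2,.3)])
w=load('w3'); h=cv2.inRange(cv2.cvtColor(w['color'],cv2.COLOR_BGR2HSV),(45,100,60),(80,255,255)); M=cv2.moments(h); print(M['m10']/M['m00'],M['m01']/M['m00'],M['m00']/255, proj(w,pose([.5739,.1464,.2236],np.radians(-12.2),0,-.03)))
E
```

```text
(np.float64(5.5), np.float64(-0.0009)) (np.float64(4.4), np.float64(-0.0013))
[[279.9, 328.4], [279.9, 335.1], [279.8, 341.1], [279.8, 346.4]]
277.93333333333334 337.2940476190476 840.0 [279.69337864 328.26047531]
```

```bash
cat >> th.py <<'E'
def nose(c,tcp,yaw,th0):
    """angle from nose centre pixel (nose mid is 64-17.5=46.5mm below grasp)"""
    p=proj(c,pose(tcp,yaw,th0,.0465)); x,y=map(int,p); h=cv2.cvtColor(c['color'],cv2.COLOR_BGR2HSV)
    m=cv2.inRange(h,(0,0,115),(179,60,255)); z=np.zeros_like(m); z[y-14:y+16,x-14:x+14]=m[y-14:y+16,x-14:x+14]
    n,l,s,ce=cv2.connectedComponentsWithStats(z); i=1+np.argmin([np.linalg.norm(ce[k]-p) for k in range(1,n)])
    ys,xs=np.nonzero(l==i); rows=[(r,xs[ys==r].mean(),(ys==r).sum()) for r in range(ys.min(),ys.max()+1)]
    b=max(r[0] for r in rows); t=rows[-2]; return s[i].tolist(),ce[i],[(int(a),float(round(q,1)),int(k)) for a,q,k in rows]
def nang(c,tcp,yaw,rows): # fit theta, slide to full-width rows' axis line
    R=[(q,a) for a,q,k in rows if k>=5]; a=np.array(R); 
    def f(q):
        p,r=proj(c,pose(tcp,yaw,q[0],.03)),proj(c,pose(tcp,yaw,q[0],.07)); d=(r-p)/np.linalg.norm(r-p); return (a-p)@[-d[1],d[0]]
    return np.degrees(least_squares(f,[.1]).x[0]).round(1)
E
python3 - <<'E'
from th import *
tcp=[.4655,-.0311,.0988];yaw=np.radians(-15);c=load('p1')
s,ce,r=nose(c,tcp,yaw,.09);print(s,ce,r,nang(c,tcp,yaw,r))
c=load('s1');tcp=[.4436,-.0251,.1409];yaw=np.radians(-12.2); s,ce,r=nose(c,tcp,yaw,0);print(s,ce,r,nang(c,tcp,yaw,r))
E
python3 -m inch '-0.02 0 0 0 0;-0.02 0 0 0 0;-0.02 0 0 0 0;-0.02 0 0 0 0;0 0 0 0 0;0 0 0 0 0;0 0 0 0 0;0 0 0 0 0' 10
python3 ang.py p2
python3 - <<'E'
from th import *
tcp=get_state()['tcp_pos'];yaw=np.radians(-15);c=load('p2')
s,ce,r=nose(c,tcp,yaw,.27);print(s,ce,r,nang(c,tcp,yaw,r))
E
```

```text
[279, 145, 28, 28, 298] [293.26510067 155.36241611] [(145, 292.5, 28), (146, 293.0, 27), (147, 297.0, 19), (148, 297.5, 18), (149, 294.9, 12), (150, 294.0, 11), (151, 294.0, 11), (152, 294.0, 11), (153, 294.0, 11), (154, 293.5, 10), (155, 294.0, 9), (156, 289.5, 2), (157, 293.5, 10), (158, 293.0, 9), (159, 293.0, 9), (160, 293.0, 9), (161, 293.0, 9), (162, 292.5, 8), (163, 292.5, 8), (164, 292.5, 8), (165, 292.5, 8), (166, 292.0, 7), (167, 293.5, 6), (168, 289.6, 12), (169, 290.3, 12), (170, 289.3, 9), (171, 288.2, 4), (172, 295.0, 1)] 8.1
[294, 132, 25, 26, 288] [306.1875     143.88194444] [(132, 304.0, 11), (133, 304.5, 12), (134, 304.5, 10), (135, 304.0, 11), (136, 304.5, 10), (137, 304.5, 10), (138, 304.0, 11), (139, 304.0, 11), (140, 304.5, 10), (141, 307.4, 7), (142, 308.2, 9), (143, 308.8, 18), (144, 306.0, 25), (145, 304.6, 21), (146, 306.6, 11), (147, 305.5, 10), (148, 305.5, 10), (149, 305.0, 9), (150, 305.0, 9), (151, 305.5, 8), (152, 308.5, 13), (153, 310.7, 15), (154, 311.3, 14), (155, 308.9, 8), (156, 305.0, 3), (157, 305.0, 2)] -3.5
time_s: 16.5
tcp_pos: [0.4532, -0.02
[... 210 characters left out ...]
2.967  0.604  0.659] spin None
[ 0.29039597 -0.20321945 -1.26908399] [-0.09568499 -0.2505418   0.0291987 ]
green px wrist 277.73571428571427 339.43673469387755 980.0
[281, 145, 28, 27, 318] [295.45283019 155.40251572] [(145, 294.5, 28), (146, 294.5, 28), (147, 298.0, 21), (148, 301.5, 14), (149, 301.5, 14), (150, 300.0, 11), (151, 300.0, 11), (152, 299.5, 10), (153, 300.0, 11), (154, 299.5, 12), (155, 297.3, 14), (156, 297.1, 13), (157, 293.5, 8), (158, 293.5, 10), (159, 293.5, 10), (160, 293.0, 9), (161, 292.5, 10), (162, 292.5, 8), (163, 292.5, 8), (164, 292.5, 8), (165, 292.5, 6), (166, 291.8, 9), (167, 291.7, 9), (168, 290.2, 12), (169, 290.4, 10), (170, 290.2, 10), (171, 288.5, 4)] 18.8
```

```bash
python3 -m inch '0.03 0 -0.02 0 0;0.03 0 -0.1 0 0;0 0 -0.15 0 0;0 0 -0.2 0 0;0 0 -0.2 0 0;0 0 0 0 0;0 0 0 0 0;0 0 0 0 0' 35
python3 ang.py p3
python3 - <<'E'
from th import *
need([.6163,.1667,.1415],-15)
tcp=get_state()['tcp_pos'];yaw=np.radians(-15);c=load('p3')
s,ce,r=nose(c,tcp,yaw,.31);print(s,ce,r,nang(c,tcp,yaw,r)); print(np.floor(proj(c,tcp))-[70,60],[proj(c,pose(tcp,yaw,t,.078)).round(1).tolist() for t in(.2,.3,.4)])
E
```

```text
time_s: 17.65
tcp_pos: [0.4616, -0.0306, 0.1983]
eef_rot: [179.9, 0.1, -15.1]
contact_force: [-0.4, -0.8, -1.4]
gripper_width: 0.0234
gripper_force: 35.0
t 17.8 tcp [ 0.462  -0.0305  0.1986] rot [ 1.7996e+02  7.0000e-02 -1.5050e+01] shift units [-3.025  0.602  1.328] spin None
[-0.44880869 -0.83042604 -1.37634767] [-0.06774275  0.08987712  0.01932674]
green px wrist 277.71355759429156 339.40570846075434 981.0
t 17.8 tcp [ 0.462  -0.0305  0.1986] rot [ 1.7996e+02  7.0000e-02 -1.5050e+01] shift units [ 0.653 -1.537  0.379] spin -0.0001
[277, 109, 20, 24, 245] [285.23673469 120.00816327] [(109, 281.0, 5), (110, 281.0, 9), (111, 281.0, 9), (112, 281.0, 9), (113, 281.0, 9), (114, 281.0, 9), (115, 281.2, 9), (116, 281.7, 9), (117, 285.6, 7), (118, 287.7, 10), (119, 287.5, 17), (120, 286.0, 19), (121, 286.0, 19), (122, 286.0, 19), (123, 285.5, 18), (124, 285.8, 17), (125, 288.5, 12), (126, 289.0, 9), (127, 289.0, 9), (128, 288.0, 7), (129, 288.0, 5), (130, 287.0, 3), (131, 287.0, 3), (132, 287.0, 3)] 33.3
[227.  51.] [[290.7, 133.7], [287.4, 132.6], [284.3, 131.2]]
```

View pics/p3z.png

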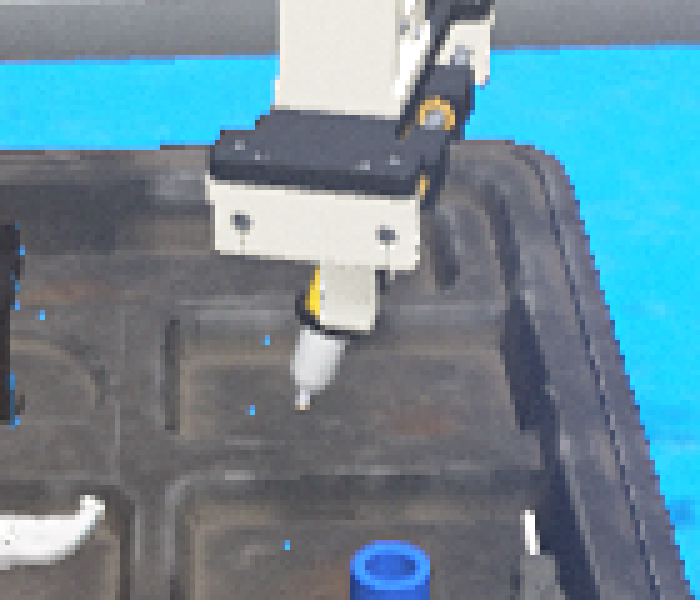

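Run:
```python
from th import *
tcp=np.array([.462,-.0305,.1986]);yaw=np.radians(-15);c=load('p3')
for t in(10,14,17,20,24):
    a=[(proj(c,pose(tcp,yaw,np.radians(t),L))-[227,51])*5 for L in(.0,.03,.064,.078)]; print(t,[x.round(0).tolist() for x in a])
g=load('p3c'); u=proj(g,pose(tcp,yaw,.3,.05)); x,y=map(int,u); a=g['color'][y-30:y+30,x-35:x+35]; b=c['color'][95:139,260:320]
cv2.imwrite('pics/last.png',np.hstack([cv2.resize(a,(400,343),interpolation=3),cv2.resize(b,(400,343),interpolation=3)]))
print('scene origin',x-35,y-30,400/70,[((proj(g,pose(tcp,yaw,np.radians(t),L))-[x-35,y-30])*400/70).round(0).tolist() for t in(14,17,20) for L in(.03,.064,.078)])
```

```text
10 [[355.0, 263.0], [342.0, 323.0], [328.0, 389.0], [323.0, 415.0]]
14 [[355.0, 263.0], [337.0, 322.0], [319.0, 386.0], [311.0, 411.0]]
17 [[355.0, 263.0], [334.0, 321.0], [312.0, 383.0], [303.0, 408.0]]
20 [[355.0, 263.0], [331.0, 319.0], [305.0, 380.0], [294.0, 405.0]]
24 [[355.0, 263.0], [326.0, 317.0], [296.0, 376.0], [283.0, 400.0]]
scene origin 303 120 5.714285714285714 [[222.0, 150.0], [201.0, 201.0], [192.0, 222.0], [220.0, 147.0], [196.0, 196.0], [186.0, 215.0], [218.0, 145.0], [191.0, 190.0], [181.0, 208.0]]
```

View pics/last.png

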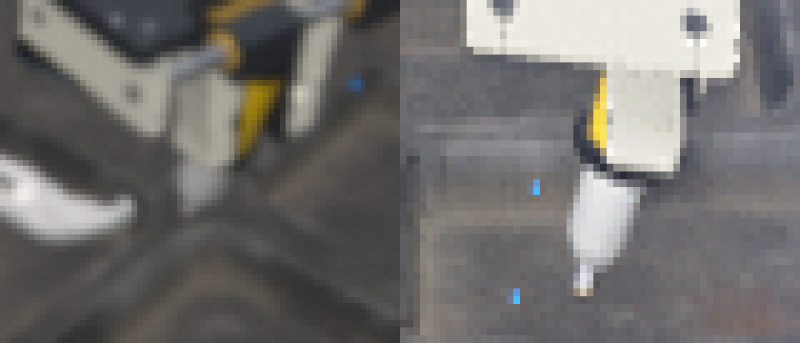

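Run:
```python
from th import *
for f,tcp,y in(('w2',[.4569,.1715,.2229],-12.2),('w3',[.5739,.1464,.2236],-12.2),('p1w',[.4655,-.0311,.0988],-15),('p2w',[.4533,-.0281,.0986],-15),('p3w',[.462,-.0305,.1986],-15)):
    w=load(f); H=cv2.cvtColor(w['color'],cv2.COLOR_BGR2HSV); yaw=np.radians(y)
    G=cv2.inRange(H,(45,80,50),(85,255,255)); Y=cv2.inRange(H,(18,120,80),(34,255,255)); G[:,:200]=0;G[:,360:]=0
    g=np.nonzero(G[:,270:286].sum(1))[0]; yy=np.nonzero(Y[:300,278])[0]; 
    wid=[(r,int((Y[r,200:350]>0).sum()),(200+np.nonzero(Y[r,200:350])[0][[0,-1]]).tolist()) for r in (255,275,290) if Y[r,200:350].any()]
    gw=[(r,(np.nonzero(G[r])[0][[0,-1]]).tolist()) for r in(330,340,345,350) if G[r].any()]
    print(f,'green rows',g.min(),g.max(),'yellow rows',yy.min() if len(yy) else None,wid,gw)
    e=lambda q,X=0:proj(w,pose(tcp,yaw,q,-.03)+X*np.array([np.cos(yaw),np.sin(yaw),0]))[1].round(1)
    print('  pred tail centre row th0,10,17:',e(0),e(.175),e(.297),'per +5mm x',e(0,.005)-e(0), 'collar top row th 0,17', [proj(w,pose(tcp,yaw,q,.023))[1].round(1) for q in(0,.297)])
    if f in('w3','p3w'): print(H[225:300:3,278].tolist())
```

```text
w2 green rows 327 350 yellow rows 247 [(255, 37, [260, 296]), (275, 50, [253, 302]), (290, 73, [215, 340])] [(330, [256, 300]), (340, [258, 297]), (345, [263, 293]), (350, [273, 282])]
  pred tail centre row th0,10,17: 328.6 339.8 346.3 per +5mm x -11.700000000000045 collar top row th 0,17 [np.float64(267.5), np.float64(256.3)]
w3 green rows 327 350 yellow rows 247 [(255, 37, [260, 296]), (275, 50, [253, 302]), (290, 73, [215, 340])] [(330, [256, 300]), (340, [258, 297]), (345, [263, 293]), (350, [273, 282])]
  pred tail centre row th0,10,17: 328.3 339.5 346.0 per +5mm x -11.800000000000011 collar top row th 0,17 [np.float64(267.3), np.float64(256.1)]
[[10, 29, 130], [5, 24, 136], [110, 12, 197], [107, 12, 199], [114, 22, 57], [112, 29, 96], [115, 27, 104], [23, 104, 149], [24, 182, 220], [24, 182, 220], [24, 182, 220], [24, 182, 220], [24, 182, 220], [24, 181, 220], [24, 181, 220], [24, 182, 220], [24, 181, 221], [24, 182, 220], [24, 182, 220], [24, 181, 221], [24, 182, 220], [24, 182, 220], [23, 161, 133], [113, 23, 45], [111, 27, 96]]
p1w green rows 327 352 yellow rows 241 [(255, 
[... 646 characters left out ...]
rows 231 [(255, 50, [253, 302]), (275, 54, [251, 304]), (290, 75, [215, 340])] [(330, [259, 297]), (340, [256, 300]), (345, [258, 298]), (350, [263, 292])]
  pred tail centre row th0,10,17: 328.6 339.8 346.4 per +5mm x -11.700000000000045 collar top row th 0,17 [np.float64(267.4), np.float64(256.2)]
[[115, 28, 100], [113, 36, 91], [25, 167, 230], [26, 177, 244], [26, 177, 244], [26, 176, 244], [26, 176, 244], [26, 177, 244], [26, 176, 244], [26, 177, 244], [26, 176, 244], [26, 176, 244], [26, 176, 244], [26, 177, 244], [26, 177, 244], [26, 177, 244], [26, 176, 244], [26, 176, 244], [26, 177, 244], [26, 176, 244], [26, 176, 244], [26, 176, 244], [26, 176, 244], [26, 174, 240], [110, 31, 100]]
```

```bash
cat > fit.py <<'E'
from th import *
def fit(c,w,tcp,yaw,tip,yrow,grow):
    xt=np.array([np.cos(yaw),np.sin(yaw),0]); ez=np.array([0,0,1.])
    def P(q,L,r): t,d,s=q; return np.array(tcp)+[0,0,.0188]+d*xt+(L+s)*(np.sin(t)*xt-np.cos(t)*ez)+r*(np.cos(t)*xt+np.sin(t)*ez)
    z=[0,0,0]
    yb=proj(w,P(z,.023,.012))[1]; gb=proj(w,P(z,-.030,0))[1]
    f=lambda q:np.r_[proj(c,P(q,.078,0))-tip,(proj(w,P(q,.023,.012))[1]-yb-(yrow-247))/2,(proj(w,P(q,-.03,0))[1]-gb-(grow-329.7))/3,q[2]/.002]
    r=least_squares(f,[.2,0,0],x_scale=[.1,.01,.01]); return np.degrees(r.x[0]).round(1),(r.x[1:]*1e3).round(1),r.fun.round(2),P(r.x,.078,0).round(4)
E
python3 - <<'E'
from fit import *
tcp=[.462,-.0305,.1986]
for g in(336,338.5,341): print(fit(load('p3'),load('p3w'),tcp,np.radians(-15),np.array([287.4,132.6]),231,g))
E
```

```text
(np.float64(14.3), array([ 4.6, -0.4]), array([-0.25,  0.23,  0.22, -0.16, -0.19]), array([ 0.4849, -0.0366,  0.1422]))
(np.float64(15.0), array([ 4.1, -0.4]), array([-0.46,  0.11,  0.52, -0.41, -0.18]), array([ 0.4854, -0.0368,  0.1424]))
(np.float64(15.7), array([ 3.6, -0.3]), array([-0.66, -0.  ,  0.82, -0.67, -0.17]), array([ 0.4858, -0.0369,  0.1427]))
```

```bash
python3 -m inch '0.093 -0.22 0 0 0;0.093 -0.22 0 0 0;0.093 -0.22 0 0 0;0.093 -0.22 0 0 0;0.093 -0.22 0 0 0;0.093 -0.22 0 0 0;0.095 -0.217 0 0 0;0 0 0 0 0' 35
python3 -m inch '0 0 0.12 0 0;0 0 0.12 0 0;0 0 0.12 0 0;0 0 0 0 0;0 0 0 0 0;0 0 0 0 0;0 0 0 0 0;0 0 0 0 0'
python3 - <<'E'
from th import *
need([.6163,.1667,.1435],-15)
s=get_state();print(s['contact_force'])
c=snap('side','q1');w=snap('wrist','q1w');g=snap('scene','q1c')
H=cv2.cvtColor(w['color'],cv2.COLOR_BGR2HSV);print('yellow row',np.nonzero(cv2.inRange(H,(18,120,80),(34,255,255))[:300,278])[0].min())
d=np.array([.0233,-.0063,-.0563]);t=s['tcp_pos']+d
for n,k in(('side',c),('scene',g),('wrist',w)):
    print(n,'pred tip',proj(k,t).round(1),'ring',proj(k,[.6459,.1587,.063]).round(1))
# find tip in side image: bright pixels on red background = non-red above panel near predicted tip
u=proj(c,t).astype(int); h=cv2.cvtColor(c['color'],cv2.COLOR_BGR2HSV)
for r in range(u[1]-8,u[1]+14): print(r,u[0]-9,''.join('R' if (p[0]<9 or p[0]>171) and p[1]>140 else 'w' if p[1]<60 and p[2]>150 else 'g' if p[1]<90 and p[2]>90 else 'y' if 8<p[0]<35 else '.' for p in h[r,u[0]-9:u[0]+12]))
E
```

```text
time_s: 18.8
tcp_pos: [0.6176, 0.1685, 0.1976]
eef_rot: [179.9, 0.1, -15.0]
contact_force: [-1.0, -0.6, -1.2]
gripper_width: 0.0232
gripper_force: 35.0
time_s: 19.8
tcp_pos: [0.6169, 0.1669, 0.1456]
eef_rot: [-180.0, -0.0, -15.0]
contact_force: [0.6, 0.7, -1.4]
gripper_width: 0.0239
gripper_force: 35.0
t 19.8 tcp [0.6169 0.1669 0.1456] rot [-1.7997e+02 -2.0000e-02 -1.5050e+01] shift units [-0.003  0.002  0.014] spin -0.0001
[ 0.62178884  0.72785435 -1.3789658 ]
yellow row 231
side pred tip [213.  210.8] ring [211.8 219.9]
scene pred tip [236.1 186.7] ring [235.9 192.7]
wrist pred tip [278.9 198.6] ring [279.3 181.7]
202 204 RRRRRwwwwwwwwwwggRRRR
203 204 RRRRRgwwwwwwwwwgRRRRR
204 204 RRRRR.wwwwwwwww.RRRRR
205 204 RRRRRRwwwwwwwwgRRRRRR
206 204 RRRRRR.wwwwwwwRRRRRRR
207 204 RRRRRRRwwwwwwRRRRRRRR
208 204 RRRRRRR.wwwRRRRRRRRRR
209 204 RRRRRRR.ww.RRRRRRRRRR
210 204 RRRRRRR.wwRRRRRRRRRRR
211 204 RRRRRRRRRRRRRRRRRRRRR
212 204 RRRRRRRRRRRRRRRRRRRRR
213 204 RRRRRRRRRRRRRRRRRRRRR
214 204 RRRRRRRRRRRRRRRRRRRRR
215 204 RRRRR.wwwwRRRRRRRRRRR
216 204 RRR.wwwwwwwgRRRRRRRRR
217 204 RRRwwwg.R.www.RRRRRRR
218 204 RR.wwRRRRRRgwwRRRRRRR
219 204 RRww.RRRRRRRww.RRRRRR
220 204 RRgw.RRRRRRRgwwRRRRRR
221 204 RR.ww.RRRRRRwwwRRRRRR
222 204 RRRwwwgRRRRgwwRRRRRRR
223 204 RRRRwwwwwwwwwgRRRRRRR
```

```bash
python3 -m inch '0.01 0 0.04 0 0;0.01 0 0.04 0 0;0.01 0 0.04 0 0;0.009 0 0.035 0 0;0 0 0 0 0;0 0 0 0 0;0 0 0 0 0;0 0 0 0 0'
python3 -c "
from h import *
need([.6241,.1646,.1135],-15);print(get_state()['contact_force'])"
python3 -m inch '0.004 0 0.015 0 0;0 0 0 0 0;0.004 0 0.015 0 0;0 0 0 0 0;0.002 0 0.007 0 0;0 0 0 0 0;0 0 0 0 0;0 0 0 0 0'
python3 - <<'E'
from th import *
need([.6241,.1646,.1135],-15)
s=get_state();print(s['contact_force'],s['moment'])
c=snap('side','q2');w=snap('wrist','q2w');snap('scene','q2c')
H=cv2.cvtColor(w['color'],cv2.COLOR_BGR2HSV);print('yellow row',np.nonzero(cv2.inRange(H,(18,120,80),(34,255,255))[:300,278])[0].min())
t=s['tcp_pos']+np.array([.0233,-.0063,-.0563])+.006*np.array([-.25,.067,.967])
print('pred tip',proj(c,t).round(1))
h=cv2.cvtColor(c['color'],cv2.COLOR_BGR2HSV)
for r in range(204,227): print(r,203,''.join('R' if (p[0]<9 or p[0]>171) and p[1]>140 else 'w' if p[1]<60 and p[2]>150 else 'g' if p[1]<90 and p[2]>90 else 'y' if 8<p[0]<35 else '.' for p in h[r,203:223]))
E
```

```text
time_s: 20.95
tcp_pos: [0.6225, 0.1654, 0.1223]
eef_rot: [-180.0, -0.0, -15.0]
contact_force: [-1.3, 0.1, -0.8]
gripper_width: 0.0232
gripper_force: 35.0
t 20.95 tcp [0.6225 0.1654 0.1223] rot [-1.7998e+02 -1.0000e-02 -1.5050e+01] shift units [0.012 0.002 0.058] spin -0.0001
[-1.28712498  0.11148515 -0.83182386]
time_s: 21.95
tcp_pos: [0.6239, 0.165, 0.1166]
eef_rot: [-180.0, -0.0, -15.0]
contact_force: [-0.1, -0.1, -0.2]
gripper_width: 0.0232
gripper_force: 35.0
t 21.95 tcp [0.6239 0.165  0.1166] rot [-1.7999e+02 -1.0000e-02 -1.5050e+01] shift units [0.002 0.002 0.02 ] spin -0.0001
[-0.07932786 -0.13025286 -0.24653386] [-0.04898793  0.10773296 -0.02904456]
yellow row 231
pred tip [211.7 218.9]
204 203 wwwwwwwwwwwwwwwwwww.
205 203 wwwwwwwwwwwwwwwwwwwg
206 203 gwwwwwwwwwwwwwwwwwwg
207 203 RRRR.wwwwwwwwwwwwwwR
208 203 RRRRRwwwwwwwwwwwww.R
209 203 RRRRRwwwwwwwwwwwwwRR
210 203 RRRRRwwwwwwwwwwwg.RR
211 203 RRRR.wwwwwwwwww.RRRR
212 203 RRRR.wwwwwwwwwwRRRRR
213 203 RRRR.wwwwwwwwwwRRRRR
214 203 RRRR.wwwwwwwwwgRRRRR
215 203 RRRRRwwwwwwwwwRRRRRR
216 203 RRRR.wwwwwwww.RRRRRR
217 203 RRRRwwwwwwwwww.RRRRR
218 203 RRR.wwRwww.RgwwRRRRR
219 203 RRRww.RwwwRRRww.RRRR
220 203 RRRww.RRgRRRRgwwRRRR
221 203 RRR.ww.RRRRRRwwwRRRR
222 203 RRRRwwwgRRRRgwwRRRRR
223 203 RRRRRwwwwwwwwwgRRRRR
224 203 RRRRRR.wwwwwwgRRRRRR
225 203 RRRRRRRRRRRRRRRRRRRR
226 203 RRRRRRRRRRRRRRRRRRRR
```

```bash
cat > avg.py <<'E'
from h import *
F=[];M=[]
for i in range(12): s=get_state();F.append(s['contact_force']);M.append(s['moment']);capture('side')
print('F',np.mean(F,0).round(2),np.std(F,0).round(2),'M',np.mean(M,0).round(3)); need([.6241,.1646,.1135],-15)
E
python3 avg.py
python3 -m inch '0 0 0.01 0 0;0 0 0 0 0;0.002 0 0.01 0 0;0 0 0 0 0;0 0 0 0 0;0 0 0 0 0;0 0 0 0 0;0 0 0 0 0'
python3 avg.py
```

```text
F [-0.18  0.14  0.31] [0.41 0.44 0.43] M [-0.002  0.005  0.001]
t 22.7 tcp [0.6239 0.1649 0.1165] rot [-180.     -0.    -15.05] shift units [0.002 0.002 0.02 ] spin -0.0001
time_s: 23.7
tcp_pos: [0.6242, 0.1649, 0.1135]
eef_rot: [-180.0, -0.0, -15.0]
contact_force: [1.0, 0.1, 0.9]
gripper_width: 0.0235
gripper_force: 35.0
F [0.42 0.07 1.13] [0.36 0.48 0.51] M [-0.103 -0.178 -0.015]
t 24.3 tcp [0.6242 0.1649 0.1135] rot [180.    -0.   -15.04] shift units [-0.     0.002 -0.   ] spin -0.0001
```

Run:
```python
from h import *
w=snap('wrist','q3w');c=snap('side','q3')
H=cv2.cvtColor(w['color'],cv2.COLOR_BGR2HSV);print('yellow row',np.nonzero(cv2.inRange(H,(18,120,80),(34,255,255))[:300,278])[0].min())
h=cv2.cvtColor(c['color'],cv2.COLOR_BGR2HSV)
for r in range(214,227): print(r,203,''.join('R' if (p[0]<9 or p[0]>171) and p[1]>140 else 'w' if p[1]<60 and p[2]>150 else 'g' if p[1]<90 and p[2]>90 else 'y' if 8<p[0]<35 else '.' for p in h[r,203:223]))
```

```text
yellow row 230
214 203 RRRR.wwwwwwwwwwRRRRR
215 203 RRRRRwwwwwwwwwgRRRRR
216 203 RRRR.wwwwwwwwwRRRRRR
217 203 RRRRwwwwwwwwww.RRRRR
218 203 RRR.ww.wwwww.wwRRRRR
219 203 RRRww.RwwwgRRww.RRRR
220 203 RRRww.RRgRRRR.wwRRRR
221 203 RRR.ww.RRRRRRwwwRRRR
222 203 RRRRwwwgRRRRgwwRRRRR
223 203 RRRRRwwwwwwwwwgRRRRR
224 203 RRRRRR.wwwwwwgRRRRRR
225 203 RRRRRRRRRRRRRRRRRRRR
226 203 RRRRRRRRRRRRRRRRRRRR
```

```bash
python3 -c "
from plant import *
print(close_job())"
```

```text
the job is handed in; nothing more can be done
None
```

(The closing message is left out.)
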